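# Latch a battery pack into the free bay of the charging station

## Task

Put the flat battery pack that lies on the worktop on charge. Pick it up, set it down on the worktop square in front of the free bay of the charging station, terminal end towards the bay, and let go of it there; then push it from behind up the ramp and over the spring catch, all the way in until the catch has snapped up behind it. Leave the pack that is already charging and the things lying round about where they are.

Things in the scene. Friction and masses are not known exactly. Their poses are not given: they have to be found in the camera images.
- pack: the flat cordless-tool battery pack: black block 112 mm long (x), 62 wide (y), 42 high, straight sides and ends, orange shell 90x52x12 mm on top (54 mm high in all), 0.35 to 0.8 kg. Origin: centre of its underside. +x: nose, the terminal end (four brass slots); the tail has a row of four small lamps. Lies upright on the worktop left of the station, nose roughly away from the robot.
- pack_nose (a point): middle of the pack's flat nose face, 21 mm above its underside
- pack_tail (a point): middle of the pack's flat tail face, 21 mm above its underside; push here with closed fingers, 10 to 35 mm above the underside
- dock: dark grey charging station, fixed, two bays side by side, 160 mm wide. Origin: on the worktop (z = 0) at the foot of the ramp, on the centre line of the FREE (left) bay. +x into the bay, +y left. The other bay, occupied, is 78 mm to the right (-y). Ramp at x = 0 to 55 mm, rising from 0 to 12 mm, then a level deck 12 mm high. Rear housing at x = 203 to 255 mm, 77 mm high.
- set_down (a point): where the pack's origin can be set down first: on the worktop (z = 0), on the bay's centre line, 61 mm before the ramp's foot, so that the nose is 5 mm short of the ramp; axes as the dock's
- ramp_top (a point): top edge of the ramp on the bay's centre line, 55 mm past its foot and 12 mm up. The bay is 66 mm wide between cheeks 61 mm high, which run from x = 45 mm (dock frame) to the rear wall: fingers cannot go in beside the pack. Lead-ins at x = 16 to 45 mm flare out about 4 to 8 mm each side, 55 mm high
- home (a point): where the pack's origin comes to stand when home (tail then 88 mm past the ramp's foot; 86 to 91 is possible), on the deck, z = 12 mm; axes as the dock's. Just before, the nose presses back a block of sprung contacts: face at x = 196 mm in the dock frame, gives way 6.5 mm at 3 to 7 N, then firm stop
- catch (a joint): steel spring flap in the free bay's floor, 24 mm wide, hinged at its front edge (60 mm past the ramp's foot); its free end (85 mm) stands 6 mm above the deck. 0 = up; the passing pack presses it flush (0.22 rad, about 2 N at the end); it springs up again when the tail is past its end. Keep pushing fingertips over 20 mm above the worktop here, so as not to press it
- catch_tip (a point): top of the catch's free end when it is up: 85 mm into the bay and 18 mm above the worktop
- pack_charging: bystander: an identical battery pack on charge in the right bay, latched; same frame as pack
- white_pot: bystander: open white plastic pot, 74 mm wide, 58 mm high; origin under its middle
- ratchet: bystander: ratchet with black handle, 34x215x33 mm, long axis y; origin under its middle
- driver_red: bystander: screwdriver with red handle, 32x212x32 mm; origin under its middle

How it is judged:
On the way, in this order (a step that is already met when the one before it is completed fails the run):
1. the pack is picked up, its origin more than 15 mm above the worktop (height (world z) of pack above 0.015 m and contact force between the fingers and pack above 1 N), for 0.1 s.
2. the pack lies in front of the free bay, in line with it and nose towards it, let go (x of pack_nose in the frame of dock between -0.12 and 0.05 m and x of pack_tail in the frame of dock below -0.04 m and y of pack in the frame of dock between -0.025 and 0.025 m and angle between the x axis of pack and the x axis of dock, either way round below 0.25 rad and angle between pack's own z axis and vertical below 0.25 rad and height (world z) of pack below 0.012 m and contact force between the fingers and pack below 0.3 N and linear speed of pack below 0.02 m/s), for 0.2 s.
3. the pack rides over the catch and presses it down (value of joint catch above 0.12 rad and x of pack_nose in the frame of dock above 0.07 m and x of pack_tail in the frame of dock below 0.09 m), for 0.05 s.
At the end, for the whole second after the job is handed in: The pack is home in the free bay: terminal end in, tail 84 to 94 mm past the ramp's foot, flat on the deck (within 3 mm) and in line with the bay (within 5 mm and 0.06 rad), at rest, and the spring catch is up behind it (less than 0.04 rad) (value of joint catch below 0.04 rad and x of pack_tail in the frame of dock between 0.084 and 0.094 m and y of pack in the frame of dock between -0.005 and 0.005 m and z of pack in the frame of dock between 0.009 and 0.015 m and angle between the x axis of pack and the x axis of dock, either way round below 0.06 rad and angle between pack's own z axis and vertical below 0.04 rad and linear speed of pack below 0.01 m/s); the robot touches nothing.
It fails at once if the pack that is charging is shifted by more than 10 mm (distance of pack_charging from where it was at the start of the episode above 0.01 m).
It fails at once if the pot, ratchet or screwdriver is shifted by more than 20 mm (distance of any of white_pot, ratchet, driver_red from where it was at the start of the episode above 0.02 m).
It also fails if it takes over 58 s, if anything falls off the work surface, if the arm or the gripper's body presses on something with over 40 N, if the wrist force passes 120 N, or if a joint passes its speed limit or range.

## Robot

A 7-joint arm with a two-finger parallel gripper is mounted at the origin on a cart in front of the work surface, level with it; the furniture and walls round the work are solid. World frame = base frame: x ahead of the robot, y to its left, z up, the work surface at z = 0. Lengths are in m, angles in rad, forces in N, time in s.
With the tool pointing down it reaches from about 0.425 to 0.925 m from the base axis. Payload 6.8 kg.
Tool frame: the origin (TCP) lies at the very end of the fingers, on their centre line; the grasp point (between the pads) lies 19 mm behind it; z points along the fingers, y is the line along which they close (so a half turn about z gives the same grasp; the last joint's range is limited). The gripper opens to 85 mm and grips with 20 to 120 N. Pads are 22 mm wide; open, the fingers measure 114 mm over their backs; the gripper's body (76 mm by 85 mm) begins 54 mm behind the grasp point. The pads swing forward as they close: fully open they stand 13 mm farther back than shut.
Start: joints at [1.229, 0.477, 0.022, 1.555, -0.011, 1.109, -0.083], TCP at [0.156, -0.657, 0.231] pointing down, gripper open.
Joint ranges: [-2.96, 2.96], [-0.34, 2.1], [-1.41, 1.46], [0.24, 2.44], [-1.37, 4.51], [0.17, 1.92], [-2.96, 2.96]. Speed limits (rad/s): [2.39, 2.39, 3.14, 3.14, 3.14, 3.14, 3.14].

## Interface

Orientations are given as a unit quaternion [w, x, y, z].
In Python, from station import bot gives the robot as it stands.
- The arm moves only by the shell command python3 nudge.py FILE [FORCE], which reads ROWS from the file FILE. ROWS is a JSON list of rows, 1 to 20 of them, each an object with the fields dx, dy, dz (the shift in cm), spin (a turn about the tool's z in units of 0.2 rad), aperture (the opening from 0.0 (shut) to 1.0 (fully open)); a field left out counts as zero (the opening has to be given); each row shifts and turns the commanded pose from where the row before left it, along the tool's axes as they then stand; what a row does not reach is not made up. A row lasts 1/10 s, in which the tool goes at most 0.05 m and 0.15 rad, less where a joint would pass 70% of its speed; a pose out of reach is approached as far as the arm can. The fingers move at their own pace and stop on an object; FORCE is the grip in N (left out, the last holds). Time passes only in rows, so rows that do not move let the fingers close. It prints the time, the measured TCP pose, the force, the opening and the grip force at its end. Input that does not fit is refused with a message, and nothing moves.
- bot.get_obs(): the state, without advancing time (a new reading comes with each control period).
- bot.read_camera(name): name is "scene" or "side" or "wrist"; returns the picture (420x560x3 uint8, blue, green, red); there is no depth.
- bot.camera_info(name): a dict with "vertical_fov" (degrees; the focal length in pixels is half the picture's height over the tangent of half this angle, whatever the lens; pixels are square), "cx", "cy" (the principal point, pixels), "k1" (the pictures are not rectified: a ray, as slopes to the right and down, at radius r is drawn at 1 + k1 r^2 times it, then the intrinsics apply), "view" (4x4, takes a point from world to camera coordinates); the wrist camera has in their place "hand_eye" (4x4, takes a point from camera to tool coordinates, whose origin is the TCP and whose axes are the flange's). Camera axes: x right, y up, looking along -z (the intrinsics and any distortion apply to the point x, -y, -z); pixel columns grow to the right and rows downward; lengths in m; the calibration is good to about 2 mm. A picture is of the moment at which its call begins: read the wrist's pose just before it. camera_info takes no time and is no camera call.
- bot.hand_in(): hands the job in; it is judged then, once.
The state is a dict: "t": time; "q": joint angles; "joint_vel": joint speeds; "joint_torque": joint torques, N m; "eef_pos": TCP position; "tool_rot": TCP orientation; "contact_force": force on the tool from outside, world axes, zero at the start; "torque": the same for the moment, N m; "gripper_width": opening from 0.0 (shut) to 1.0 (fully open); "grasp_force": force on a finger pad.
Only numpy, scipy, OpenCV 4.12 (cv2) and the standard library are available. Lean on these libraries where they do the work, as an engineer would, in place of code of your own. Each camera call takes 0.05 s, during which the arm holds its last target. There are 200 camera calls.

## Working session

There is one attempt and no reset: what is moved stays moved. The work goes in short steps, Python scripts to look and compute and a shell command to move; the robot and the scene stay as the last step left them, time stands still between calls to the robot, and variables do not carry over. Pictures are saved under pics/ and viewed, at most 10 in all, crops included, and the job is handed in when it is done.

```bash
ls; mkdir -p pics
python3 - <<'E'
from station import bot
import cv2,numpy as np
o=bot.get_obs();print({k:np.round(v,3) for k,v in o.items()})
for n in ("scene","side","wrist"):
    cv2.imwrite(f"pics/{n}0.png",bot.read_camera(n))
    print(n,bot.camera_info(n))
E
```

```text
nudge.py
pics
station.py
{'t': np.float64(0.0), 'q': array([ 1.229,  0.478,  0.022,  1.556, -0.012,  1.109, -0.083]), 'joint_vel': array([ 0.001,  0.   ,  0.   , -0.002,  0.001,  0.001, -0.001]), 'joint_torque': array([-0.0000e+00, -5.9646e+01,  1.6080e+00, -2.8120e+01,  1.2000e-02,
        9.0000e-03,  0.0000e+00]), 'eef_pos': array([ 0.156, -0.656,  0.23 ]), 'tool_rot': array([-0.001,  0.993,  0.117, -0.   ]), 'contact_force': array([-0.611, -0.352,  0.31 ]), 'torque': array([-0.044, -0.034,  0.023]), 'grasp_force': np.float64(0.0), 'gripper_width': np.float64(1.001)}
scene {'vertical_fov': 50.857208108886525, 'cx': 284.0525937161379, 'cy': 209.94985821842567, 'k1': -0.11942721338343265, 'view': array([[-6.91206019e-01, -7.22657072e-01,  9.97783467e-04,
         3.41006341e-01],
       [ 4.13900422e-01, -3.94754323e-01,  8.20277675e-01,
        -2.97054083e-01],
       [-5.92385584e-01,  5.67393849e-01,  5.71964632e-01,
        -1.08938211e+00],
       [ 0.00000000e+00,  0.00000000e+00,  0.00000000e+00,
         1.00000000e+00]])}
side {'vertical_fov': 48.95247967815917, 'cx': 285.0504520541274, 'cy': 217.58950066660424, 'k1': 0.03647514256799121, 'view': array([[-0.55008241, -0.83500988,  0.01295553,  0.28852757],
       [ 0.68001307, -0.43886159,  0.5873523 , -0.40464277],
       [-0.48475928,  0.3319021 ,  0.80922768, -0.95357187],
       [ 0.        ,  0.        ,  0.        ,  1.        ]])}
wrist {'vertical_fov': 71.87545976170351, 'cx': 276.3726153239426, 'cy': 205.12095798782426, 'k1': 0.02061540001333687, 'hand_eye': array([[ 3.33924006e-04,  9.63313660e-01,  2.68377870e-01,
         6.77948629e-02],
       [ 9.99999917e-01, -3.84214014e-04,  1.34864436e-04,
         3.29962615e-04],
       [ 2.33031293e-04,  2.68377803e-01, -9.63313708e-01,
        -1.42411307e-01],
       [ 0.00000000e+00,  0.00000000e+00,  0.00000000e+00,
         1.00000000e+00]])}
```

View pics/scene0.png

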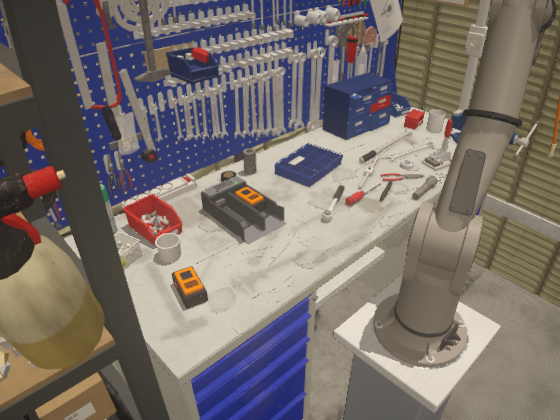

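View pics/side0.png

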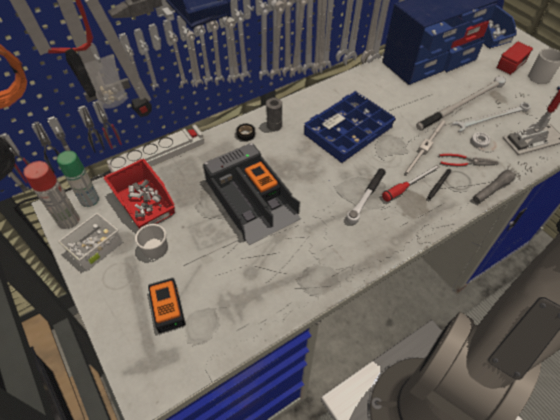

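```bash
cat > h.py <<'E'
import cv2,numpy as np
from station import bot
from scipy.spatial.transform import Rotation as R
def pose(o=None):
    o=o or bot.get_obs(); q=np.array(o["tool_rot"]); T=np.eye(4)
    T[:3,:3]=R.from_quat(q[[1,2,3,0]]).as_matrix(); T[:3,3]=o["eef_pos"]; return T
def cam(name,T=None):
    i=bot.camera_info(name); f=210/np.tan(np.radians(i["vertical_fov"]/2))
    C=(T@np.array(i["hand_eye"])) if name=="wrist" else np.linalg.inv(i["view"])
    K=np.array([[f,0,i["cx"]],[0,f,i["cy"]],[0,0,1]]); return C,K,np.array([i["k1"],0,0,0.])
def rays(c,px):
    C,K,d=c; n=cv2.undistortPoints(np.float64(px).reshape(-1,1,2),K,d)[:,0]
    v=np.c_[n[:,0],-n[:,1],-np.ones(len(n))]@C[:3,:3].T; return C[:3,3],v
def plane(c,px,z):
    p,v=rays(c,px); return p+v*((z-p[2])/v[:,2])[:,None]
def proj(c,P):
    C,K,d=c; X=(np.atleast_2d(P)-C[:3,3])@C[:3,:3]; X=X*[1,-1,-1]
    return cv2.projectPoints(X,np.zeros(3),np.zeros(3),K,d)[0][:,0]
def tri(c1,a,c2,b):
    out=[]
    for x,y in zip(np.atleast_2d(a),np.atleast_2d(b)):
        p,v=rays(c1,x); q,w=rays(c2,y); v=v[0]/np.linalg.norm(v); w=w[0]/np.linalg.norm(w)
        s=np.linalg.lstsq(np.c_[v,-w],q-p,rcond=None)[0]; m,n=p+s[0]*v,q+s[1]*w
        out.append([*((m+n)/2),np.linalg.norm(m-n)])
    return np.array(out)
def orange(im,amin=80):
    h=cv2.cvtColor(im,cv2.COLOR_BGR2HSV); m=cv2.inRange(h,(6,150,110),(20,255,255))
    m=cv2.morphologyEx(m,cv2.MORPH_CLOSE,np.ones((3,3)))
    cs=[c for c in cv2.findContours(m,cv2.RETR_EXTERNAL,cv2.CHAIN_APPROX_NONE)[0] if cv2.contourArea(c)>amin]
    return sorted(cs,key=cv2.contourArea,reverse=True)
def quad(c): # sub-pixel-ish corners
    return cv2.boxPoints(cv2.minAreaRect(c))
E
python3 - <<'E'
from h import *
np.set_printoptions(precision=4,suppress=True)
for n in ("scene","side"):
    im=cv2.imread(f"pics/{n}0.png"); c=cam(n)
    for k in orange(im):
        (x,y),_,_=cv2.minAreaRect(k); 
        W=plane(c,k.reshape(-1,2),.054)[:,:2]; r=cv2.minAreaRect(np.float32(W*1000))
        print(n,cv2.contourArea(k),np.round((x,y)),'rect on z=.054 mm',np.round(r[0],1),np.round(r[1],1),round(r[2],1))
E
```

```text
scene 484.5 [187. 281.] rect on z=.054 mm [496.5 353. ] [63.1 97.1] 75.4
scene 269.0 [249. 195.] rect on z=.054 mm [700.7 -33.4] [ 61.8 103.3] 88.5
scene 156.5 [ 35. 141.] rect on z=.054 mm [1706.3  368.7] [274.9  50.3] 1.0
scene 92.5 [557. 120.] rect on z=.054 mm [  196.7 -1617.4] [ 20.1 726.2] 14.9
side 836.0 [164. 301.] rect on z=.054 mm [496.6 343.2] [52.3 92.5] 75.6
side 497.0 [261. 176.] rect on z=.054 mm [695.5 -32.5] [54.9 96.3] 88.6
side 395.0 [11. 92.] rect on z=.054 mm [1400.9  432.3] [ 70.2 146.5] 41.1
```

Units first: shifts go in cm and turns go in units of 0.2 rad. So 0.047 m is 4.7, -0.006 m is -0.6.

```bash
echo '[{"dx":4.7,"dy":-0.6,"aperture":1},{"dx":4.7,"dy":-0.6,"aperture":1},{"dx":4.7,"dy":-0.6,"aperture":1},{"dx":4.7,"dy":-0.6,"aperture":1},{"dx":4.7,"dy":-0.6,"aperture":1},{"dx":4.7,"dy":-0.6,"aperture":1},{"dx":4.7,"dy":-0.6,"aperture":1},{"dx":4.7,"dy":-0.6,"aperture":1},{"dx":4.7,"dy":-0.6,"aperture":1}]' > m.json && python3 nudge.py m.json | tail -3
echo '[{"dx":1.6,"dy":-4.6,"aperture":1},{"dx":1.6,"dy":-4.6,"aperture":1},{"dx":1.6,"dy":-4.6,"aperture":1},{"dx":1.6,"dy":-4.6,"aperture":1},{"dx":1.6,"dy":-4.6,"aperture":1},{"dx":1.6,"dy":-4.6,"aperture":1},{"dx":1.6,"dy":-4.6,"aperture":1},{"dx":1.6,"dy":-4.6,"aperture":1},{"dx":1.6,"dy":-4.6,"aperture":1},{"dx":1.6,"dy":-4.6,"aperture":1},{"dx":1.6,"dy":-4.6,"aperture":1},{"dx":1.6,"dy":-4.6,"aperture":1},{"dx":1.6,"dy":-4.6,"aperture":1},{"dx":1.6,"dy":-4.6,"aperture":1},{"dz":-2,"spin":0.585,"aperture":1},{"spin":0.585,"aperture":1},{"aperture":1},{"aperture":1}]' > m.json && python3 nudge.py m.json | tail -3
cat > see.py <<'E'
import sys; from h import *
n=sys.argv[1]; T=pose(); im=bot.read_camera("wrist"); cv2.imwrite(f"pics/{n}.png",im); np.save(f"pics/{n}.npy",T)
print(bot.get_obs()["t"],np.round(T,4))
E
python3 see.py w1
```

```text
contact_force: [0.3, -0.9, -0.9]
gripper_width: 1.006
grasp_force: 0.0
contact_force: [0.3, 0.1, -0.4]
gripper_width: 1.001
grasp_force: 0.0
2.9 [[ 1.000e+00  2.500e-03 -9.000e-04  6.238e-01]
 [ 2.500e-03 -1.000e+00 -7.000e-04  1.718e-01]
 [-9.000e-04  7.000e-04 -1.000e+00  2.507e-01]
 [ 0.000e+00  0.000e+00  0.000e+00  1.000e+00]]
```

View pics/w1.png

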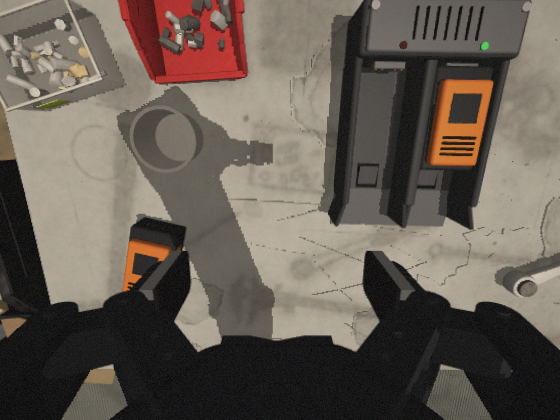

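Converted, -0.035 m is -3.5, -0.03 m is -3.

```bash
echo '[{"dx":-3.5,"aperture":1},{"dx":-3.5,"aperture":1},{"dx":-3,"aperture":1},{"aperture":1},{"aperture":1}]' > m.json && python3 nudge.py m.json | tail -1
python3 see.py w2
python3 - <<'E'
from h import *
np.set_printoptions(precision=1,suppress=True)
D={}
for n in ("w1","w2"):
    im=cv2.imread(f"pics/{n}.png"); c=cam("wrist",np.load(f"pics/{n}.npy"))
    for k in orange(im,500)[:3]:
        m=cv2.minAreaRect(k)
        b=quad(k); b=b[np.argsort(np.arctan2(*(b-b.mean(0)).T))]
        D.setdefault(n,[]).append((c,b))
        print(n,cv2.contourArea(k),np.array(m[0]),m[1],m[2])
        for z in (.054,.066):
            W=plane(c,k.reshape(-1,2),z)[:,:2]; r=cv2.minAreaRect(np.float32(W*1000)); print('  z',z,np.array(r[0]),np.array(r[1]),r[2])
for a,b in zip(D["w1"],D["w2"]):
    print(tri(a[0],a[1],b[0],b[1])*1000)
E
```

```text
grasp_force: 0.0
3.45 [[ 1.000e+00  1.000e-03  5.000e-04  5.240e-01]
 [ 1.000e-03 -1.000e+00 -2.000e-04  1.718e-01]
 [ 5.000e-04  2.000e-04 -1.000e+00  2.514e-01]
 [ 0.000e+00  0.000e+00  0.000e+00  1.000e+00]]
w1 4023.5 [460.8 122.1] (49.18124771118164, 92.97514343261719) 10.007979393005371
  z 0.054 [691.7 -33.5] [53.6 92. ] 88.86163330078125
  z 0.066 [691.7 -26.2] [51.7 88.7] 88.86163330078125
w1 771.5 [145.6 268. ] (41.43646240234375, 52.04306411743164) 8.130102157592773
  z 0.054 [510.2 339.9] [51.  75.8] 76.04598999023438
  z 0.066 [516.6 334. ] [49.2 73.1] 76.04598999023438
w2 2915.5 [475.7  33.8] (52.548316955566406, 77.69064331054688) 9.950627326965332
  z 0.054 [679.7 -33.1] [53.1 61.9] 89.02159118652344
  z 0.066 [676.6 -25.9] [51.2 59.7] 89.01909637451172
w2 2828.5 [135.3 200.2] (43.87946701049805, 72.8727035522461) 6.170175075531006
  z 0.054 [501.1 341.6] [52.  87.8] 75.85616302490234
  z 0.066 [504.4 335.6] [50.2 84.7] 75.85614013671875
[[ 763.8  -71.5  -66.8    0.6]
 [ 648.5   -2.    61.     0.5]
 [ 639.   -56.2   63.     0.5]
 [ 751.6 -141.3  -64.8    0.8]]
[[548.4 360.7  45.    0.6]
 [429.9 423.7 -24.    4.5]
 [426.8 353.4 -12.1   4.2]
 [544.3 305.8  54.3   1. ]]
```

Converted, 0.04 m is 4, 0.03 m is 3.

```bash
echo '[{"dx":2,"dy":4,"aperture":1},{"dx":2,"dy":4,"aperture":1},{"dx":2,"dy":3,"aperture":1},{"dx":1.5,"dy":1.7,"aperture":1},{"aperture":1},{"aperture":1}]' > m.json && python3 nudge.py m.json | tail -1
python3 see.py w3; echo '[{"dy":-3,"aperture":1},{"dy":-3,"aperture":1},{"aperture":1},{"aperture":1}]' > m.json && python3 nudge.py m.json | tail -1
python3 see.py w4
python3 - <<'E'
import cv2,numpy as np
a=[cv2.imread(f"pics/{n}.png")[0:300,150:500] for n in("w3",)]
cv2.imwrite("pics/c3.png",cv2.resize(a[0],None,fx=2,fy=2,interpolation=cv2.INTER_CUBIC))
E
```

```text
grasp_force: 0.0
4.1 [[ 1.000e+00 -1.400e-03 -7.000e-04  5.997e-01]
 [-1.400e-03 -1.000e+00  3.000e-04  4.480e-02]
 [-7.000e-04 -3.000e-04 -1.000e+00  2.507e-01]
 [ 0.000e+00  0.000e+00  0.000e+00  1.000e+00]]
grasp_force: 0.0
4.55 [[ 1.000e+00  3.900e-03 -3.000e-04  5.985e-01]
 [ 3.900e-03 -1.000e+00  4.000e-04  1.074e-01]
 [-3.000e-04 -4.000e-04 -1.000e+00  2.513e-01]
 [ 0.000e+00  0.000e+00  0.000e+00  1.000e+00]]
```

View pics/c3.png

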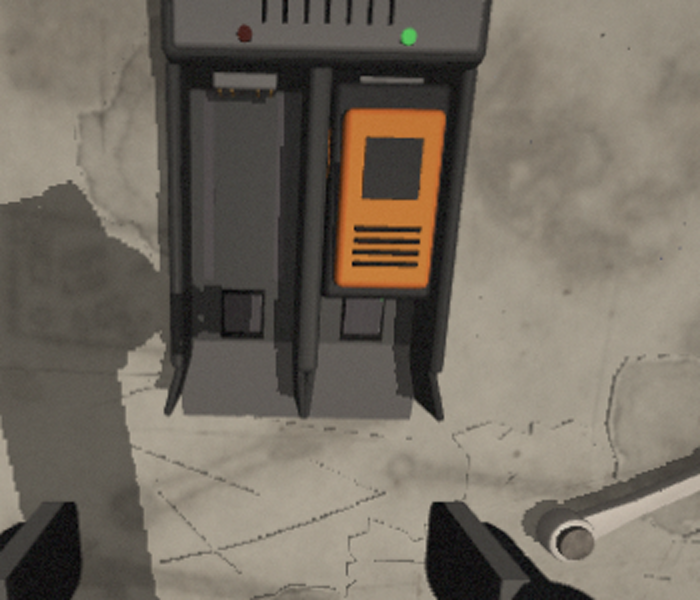

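Run:
```python
from h import *
np.set_printoptions(precision=1,suppress=True)
c=cam("wrist",np.load("pics/w3.npy"))
def f(l,p,z): p=np.array(p)/2+[150,0]; print(l,plane(c,p,z)[:,:2].tolist() if 0 else (plane(c,p,z)[:,:2]*1000).round(1).tolist())
f("foot",[(184,413),(297,417),(412,419)],0)
f("ramptop",[(190,343),(297,347)],.012)
f("catch hinge",[(222,337),(264,338)],.012)
f("catch tip",[(222,290),(264,291)],.018)
for n in("w3","w4"):
    im=cv2.imread(f"pics/{n}.png");c=cam("wrist",np.load(f"pics/{n}.npy"))
    for k in orange(im,500)[:2]:
        W=plane(c,k.reshape(-1,2),.066)[:,:2]; r=cv2.minAreaRect(np.float32(W*1000)); print(n,np.array(r[0]),np.array(r[1]),r[2])
# sobel check of foot edge in both views: strongest bright->dark row per column near prediction
for n in("w3","w4"):
    g=cv2.GaussianBlur(cv2.cvtColor(cv2.imread(f"pics/{n}.png"),cv2.COLOR_BGR2GRAY),(3,3),0).astype(float)
    c=cam("wrist",np.load(f"pics/{n}.npy")); P=[]
    for y in np.arange(.025,.072,.003):
        u,v=proj(c,[.548,y,0])[0].round().astype(int); d=np.diff(g[v-8:v+9,u]); P.append((u,v-8+np.argmax(d)+.5))
    W=plane(c,P,0)[:,:2]*1000; a=np.polyfit(W[:,1],W[:,0],1); print(n,W[:,0],'slope deg',np.degrees(np.arctan(a[0])),'x at y=50',np.polyval(a,50))
    D=P; print(np.array(P)[[0,-1]])
```

```text
foot [[555.9, 93.1], [552.9, 13.3], [551.4, -67.9]]
ramptop [[607.4, 86.0], [604.7, 15.2]]
catch hinge [[611.4, 64.8], [610.7, 37.1]]
catch tip [[642.2, 64.0], [641.5, 37.3]]
w3 [691.5 -27.4] [51.  88.8] 88.88410949707031
w3 [508.2 330.1] [51.  86.4] 76.36116790771484
w4 [691.4 -26.6] [51.2 88.6] 88.54842376708984
w4 [508.3 332.1] [51.1 86.4] 75.8314208984375
w3 [554.4 554.4 554.4 552.9 552.9 552.9 552.9 554.4 554.4 554.4 554.4 554.4
 554.4 554.4 554.4 554.4] slope deg 1.0661296799250344 x at y=50 554.071025149064
[[290.  207.5]
 [258.  207.5]]
w4 [553.5 554.9 554.9 553.4 553.4 553.4 553.4 554.8 554.8 554.8 554.8 554.8
 554.8 554.8 554.7 554.7] slope deg 1.400171191871076 x at y=50 554.4226055254783
[[334.  207.5]
 [302.  206.5]]
```

Run:
```python
from h import *
np.set_printoptions(precision=1,suppress=True)
for i,zs in ((1,(.042,.050,.054,.058)),(0,(.058,.062,.066,.070))):
  for z in zs:
    for n in("w1","w2","w3","w4"):
        c=cam("wrist",np.load(f"pics/{n}.npy")); k=orange(cv2.imread(f"pics/{n}.png"),500)[i]
        r=cv2.minAreaRect(np.float32(plane(c,k.reshape(-1,2),z)[:,:2]*1000)); print(i,z,n,np.array(r[0]),np.array(r[1]),round(r[2],1))
c=cam("side");k=orange(cv2.imread("pics/side0.png"))
```

```text
1 0.042 w1 [503.7 345.9] [52.8 78.4] 76.0
1 0.042 w2 [497.9 347.6] [53.9 90.9] 75.9
1 0.042 w3 [496.5 351. ] [54.7 92.7] 76.4
1 0.042 w4 [496.8 348.6] [54.9 92.7] 75.8
1 0.05 w1 [508.  341.9] [51.6 76.6] 76.0
1 0.05 w2 [500.1 343.6] [52.6 88.9] 75.9
1 0.05 w3 [500.4 344. ] [53.5 90.6] 76.4
1 0.05 w4 [500.6 343.1] [53.6 90.6] 75.8
1 0.054 w1 [510.2 339.9] [51.  75.8] 76.0
1 0.054 w2 [501.1 341.6] [52.  87.8] 75.9
1 0.054 w3 [502.3 340.6] [52.8 89.6] 76.4
1 0.054 w4 [502.6 340.3] [53.  89.5] 75.8
1 0.058 w1 [512.3 337.9] [50.4 74.9] 76.0
1 0.058 w2 [502.2 339.6] [51.4 86.8] 75.9
1 0.058 w3 [504.3 337.1] [52.2 88.5] 76.4
1 0.058 w4 [504.5 337.6] [52.4 88.5] 75.8
0 0.058 w1 [691.7 -31.1] [53.  90.9] 88.9
0 0.058 w2 [678.7 -30.7] [52.5 61.2] 89.0
0 0.058 w3 [692.1 -29.1] [52.2 91. ] 88.9
0 0.058 w4 [692.1 -29.8] [52.4 90.7] 88.5
0 0.062 w1 [691.7 -28.6] [52.4 89.8] 88.9
0 0.062 w2 [677.7 -28.3] [51.8 60.5] 89.0
0 0.062 w3 [691.8 -28.3] [51.6 89.9] 88.9
0 0.062 w4 [691.8 -28.2] [51.8 89.7] 88.5
0 0.066 w1 [691.7 -26.2] [51.7 88.7] 88.9
0 0.066 w2 [676.6 -25.9] [51.2 59.7] 89.0
0 0.066 w3 [691.5 -27.4] [51.  88.8] 88.9
0 0.066 w4 [691.4 -26.6] [51.2 88.6] 88.5
0 0.07 w1 [691.7 -23.8] [51.1 87.6] 88.9
0 0.07 w2 [675.6 -23.5] [50.6 59. ] 89.0
0 0.07 w3 [691.2 -26.5] [50.4 87.7] 88.9
0 0.07 w4 [691.1 -24.9] [50.6 87.5] 88.5
```

Converted, 0.04 m is 4, -0.047 m is -4.7, 0.124 rad is 0.62.

```bash
echo '[{"dx":-1.9,"dy":-4.7,"aperture":1},{"dx":-1.9,"dy":-4.7,"aperture":1},{"dx":-1.9,"dy":-4.7,"aperture":1},{"dx":-1.9,"dy":-4.7,"aperture":1},{"dx":-1.9,"dy":-4.6,"aperture":1},{"dz":4,"spin":0.62,"aperture":1},{"dz":4,"spin":0.62,"aperture":1},{"dz":4,"aperture":1},{"aperture":1},{"aperture":1}]' > m.json && python3 nudge.py m.json 40
python3 see.py w5
cat > go.py <<'E'
import sys; from h import *
x,y,z,yaw=map(float,sys.argv[1:]); T=pose(); d=T[:3,:3].T@(np.array([x,y,z])-T[:3,3]); w=np.arctan2(T[1,0],T[0,0])
print("tool d",d.round(4),"turn",round(w-yaw,4),"tcp",T[:3,3].round(4),"yaw",w.round(4))
E
python3 go.py .502 .341 .004 -.244
python3 - <<'E'
from h import *
im=cv2.imread("pics/w5.png");c=cam("wrist",np.load("pics/w5.npy"))
k=orange(im,500)[0]; r=cv2.minAreaRect(np.float32(plane(c,k.reshape(-1,2),.054)[:,:2]*1000));print(r)
E
```

```text
t: 5.55
eef_pos: [0.5055, 0.336, 0.1317]
tool_rot: [0.0, 0.992, -0.124, -0.0]
contact_force: [-0.1, 0.3, 0.5]
gripper_width: 0.999
grasp_force: 0.0
5.6 [[ 9.692e-01 -2.462e-01 -5.000e-04  5.055e-01]
 [-2.462e-01 -9.692e-01 -8.000e-04  3.360e-01]
 [-3.000e-04  9.000e-04 -1.000e+00  1.317e-01]
 [ 0.000e+00  0.000e+00  0.000e+00  1.000e+00]]
tool d [-0.0055 -0.0027  0.1291] turn -0.0047 tcp [0.5064 0.3369 0.1331] yaw -0.2487
((503.000244140625, 342.9397888183594), (49.81181335449219, 86.41041564941406), 76.03291320800781)
```

```bash
echo '[{"dx":-0.5,"dy":-0.5,"dz":3,"aperture":1},{"dz":3.5,"aperture":1},{"dz":3.5,"aperture":1},{"dz":2.8,"aperture":1},{"aperture":1},{"aperture":0.6},{"aperture":0.5},{"aperture":0.3},{"aperture":0.3},{"aperture":0.3},{"aperture":0.3}]' > m.json && python3 nudge.py m.json 40
```

```text
t: 6.7
eef_pos: [0.5035, 0.344, 0.0064]
tool_rot: [-0.002, 0.992, -0.124, 0.002]
contact_force: [-0.2, -1.4, 6.4]
gripper_width: 0.719
grasp_force: 46.2
```

```bash
echo '[{"dz":-2,"aperture":0.3},{"dz":-3,"aperture":0.3},{"dz":-3,"aperture":0.3},{"aperture":0.3},{"aperture":0.3}]' > m.json && python3 nudge.py m.json
python3 see.py w6; python3 go.py .511 .0537 .05 -.021
python3 - <<'E'
from h import *
im=cv2.imread("pics/w6.png");T=np.load("pics/w6.npy");c=cam("wrist",T)
zt=T[2,3]+.048
k=orange(im,500)[0]; W=plane(c,k.reshape(-1,2),zt)
L=(W-T[:3,3])@T[:3,:3]; print(L.min(0)*1000,L.max(0)*1000); r=cv2.minAreaRect(np.float32(L[:,:2]*1000));print(r)
E
```

```text
t: 7.2
eef_pos: [0.5017, 0.3427, 0.0839]
tool_rot: [-0.0, 0.992, -0.124, 0.001]
contact_force: [-0.7, 0.4, -6.8]
gripper_width: 0.718
grasp_force: 47.5
7.25 [[ 9.693e-01 -2.458e-01  1.200e-03  5.017e-01]
 [-2.458e-01 -9.693e-01  7.000e-04  3.427e-01]
 [ 1.000e-03 -1.000e-03 -1.000e+00  8.390e-02]
 [ 0.000e+00  0.000e+00  0.000e+00  1.000e+00]]
tool d [0.0807 0.277  0.0329] turn -0.2274 tcp [0.5009 0.342  0.0826] yaw -0.2484
[-13.84850628 -24.18431046 -48.03798005] [ 44.12860554  25.11207924 -47.9352958 ]
((15.145492553710938, 0.4751853942871094), (49.2939453125, 57.95076370239258), 89.95316314697266)
```

View pics/w6.png

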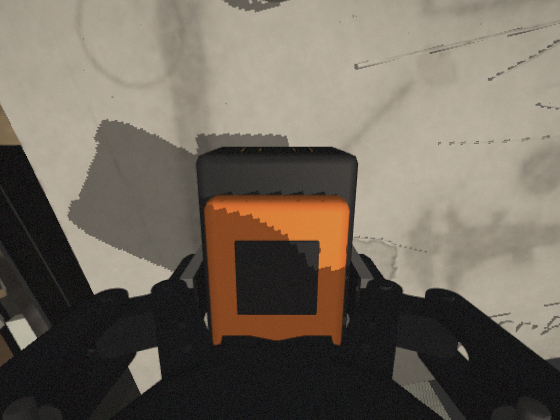

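```bash
echo '[{"dx":1.35,"dy":4.6,"aperture":0.3},{"dx":1.35,"dy":4.6,"aperture":0.3},{"dx":1.35,"dy":4.6,"aperture":0.3},{"dx":1.35,"dy":4.6,"aperture":0.3},{"dx":1.35,"dy":4.6,"aperture":0.3},{"dx":1.35,"dy":4.6,"aperture":0.3},{"spin":-0.57,"aperture":0.3},{"spin":-0.57,"aperture":0.3},{"aperture":0.3},{"aperture":0.3}]' > m.json && python3 nudge.py m.json
python3 see.py w7; python3 go.py .511 .0537 .008 -.021
```

```text
t: 8.25
eef_pos: [0.5114, 0.0553, 0.0823]
tool_rot: [0.0, 1.0, -0.011, -0.001]
contact_force: [-0.1, -0.1, -6.1]
gripper_width: 0.724
grasp_force: 48.0
8.3 [[ 9.997e-01 -2.290e-02 -2.200e-03  5.114e-01]
 [-2.290e-02 -9.997e-01 -0.000e+00  5.530e-02]
 [-2.200e-03  1.000e-04 -1.000e+00  8.230e-02]
 [ 0.000e+00  0.000e+00  0.000e+00  1.000e+00]]
tool d [-0.0004  0.0018  0.0745] turn -0.0013 tcp [0.5116 0.0555 0.0825] yaw -0.0223
```

View pics/w7.png

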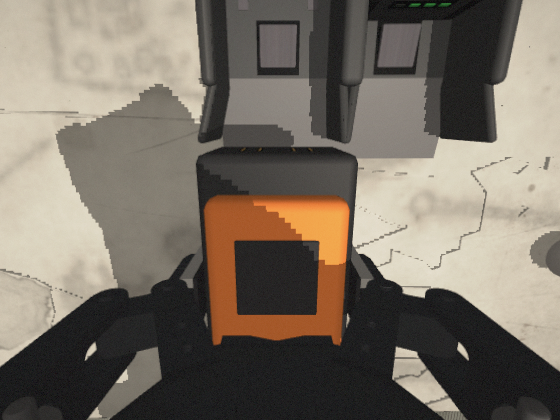

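Run:
```python
from h import *
np.set_printoptions(precision=1,suppress=True)
T=np.load("pics/w7.npy");c=cam("wrist",T)
for p,z in(((258,75),.012),((300,75),.012),((257,22),.012),((299,22),.012),((360,157),0),((434,157.5),0)):
    W=plane(c,[p],z); print(p,W*1000,(W-T[:3,3])@T[:3,:3]*1000)
```

```text
(258, 75) [[611.2  65.1  12. ]] [[ 99.7 -12.1  70. ]]
(300, 75) [[610.6  36.8  12. ]] [[99.7 16.2 70. ]]
(257, 22) [[642.3  64.5  12. ]] [[130.9 -12.2  70. ]]
(299, 22) [[641.7  37.5  12. ]] [[130.9  14.8  70. ]]
(360, 157) [[553.4 -10.1   0. ]] [[43.7 64.5 82.2]]
(434, 157.5) [[551.5 -66.5   0. ]] [[ 43.1 120.8  82.2]]
```

Converted, 0.0015 m is 0.15, 0.025 m is 2.5.

```bash
echo '[{"dy":0.15,"dz":2.5,"aperture":0.3},{"dz":2.5,"aperture":0.3},{"dz":1.5,"aperture":0.3},{"dz":0.8,"aperture":0.3},{"aperture":0.3},{"aperture":0.3}]' > m.json && python3 nudge.py m.json
```

```text
t: 8.9
eef_pos: [0.5129, 0.0542, 0.0107]
tool_rot: [-0.0, 1.0, -0.01, 0.001]
contact_force: [0.2, 0.1, -6.4]
gripper_width: 0.717
grasp_force: 48.2
```

```bash
echo '[{"dz":0.2,"aperture":0.3},{"aperture":0.3},{"aperture":0.75},{"aperture":0.8},{"aperture":0.9},{"aperture":1},{"aperture":1},{"aperture":1},{"dz":-3,"aperture":1},{"dz":-3,"aperture":1},{"dz":-3,"aperture":1},{"aperture":1},{"aperture":1}]' > m.json && python3 nudge.py m.json
python3 see.py w8
python3 - <<'E'
from h import *
im=cv2.imread("pics/w8.png");T=np.load("pics/w8.npy");c=cam("wrist",T)
k=orange(im,500)[0]; W=plane(c,k.reshape(-1,2),.055)
r=cv2.minAreaRect(np.float32(W[:,:2]*1000));print(r,W.max(0)*1000,W.min(0)*1000)
cs=cam("side");im=bot.read_camera("side");cv2.imwrite("pics/side8.png",im)
for k in orange(im)[:4]:
    W=plane(cs,k.reshape(-1,2),.055)*1000; print(cv2.minAreaRect(np.float32(W[:,:2])))
E
```

```text
t: 10.2
eef_pos: [0.5126, 0.0538, 0.0987]
tool_rot: [-0.0, 1.0, -0.01, 0.001]
contact_force: [-1.5, -0.2, 0.1]
gripper_width: 0.999
grasp_force: 0.0
10.25 [[ 9.998e-01 -2.040e-02  1.400e-03  5.126e-01]
 [-2.040e-02 -9.998e-01  1.000e-04  5.380e-02]
 [ 1.400e-03 -1.000e-04 -1.000e+00  9.870e-02]
 [ 0.000e+00  0.000e+00  0.000e+00  1.000e+00]]
((510.9853820800781, 53.396976470947266), (50.64333724975586, 87.50839233398438), 88.91273498535156) [555.06617778  79.27855237  55.        ] [466.82330059  27.53708548  55.        ]
((504.8195495605469, 54.99855041503906), (51.985931396484375, 95.75975799560547), 87.05394744873047)
((1492.9068603515625, 406.6103515625), (72.32634735107422, 327.6494140625), 75.73016357421875)
```

```bash
echo '[{"dx":-2.6,"aperture":0},{"dx":-2.6,"aperture":0},{"dx":-2.6,"aperture":0},{"aperture":0},{"aperture":0},{"aperture":0},{"aperture":0}]' > m.json && python3 nudge.py m.json 40; python3 go.py .434 .0552 .028 -.021
```

```text
t: 11.0
eef_pos: [0.4351, 0.0555, 0.0981]
tool_rot: [-0.0, 1.0, -0.01, 0.0]
contact_force: [0.3, -0.6, 0.8]
gripper_width: -0.001
grasp_force: 0.0
tool d [-0.0011  0.0003  0.0701] turn 0.0005 tcp [0.4351 0.0555 0.0981] yaw -0.0205
```

Converted, 0.025 m is 2.5, 0.02 m is 2.

```bash
echo '[{"dx":-0.3,"dz":2.5,"aperture":0},{"dz":2.5,"aperture":0},{"dz":2,"aperture":0},{"aperture":0},{"aperture":0}]' > m.json && python3 nudge.py m.json
python3 - <<'E'
from h import *
im=bot.read_camera("side"); cv2.imwrite("pics/side9.png",cv2.resize(im[120:330,100:380],None,fx=2.5,fy=2.5))
E
```

```text
t: 11.5
eef_pos: [0.4315, 0.0556, 0.0283]
tool_rot: [0.0, 1.0, -0.01, -0.0]
contact_force: [-0.2, 0.5, 0.7]
gripper_width: -0.003
grasp_force: 0.0
```

View pics/side9.png

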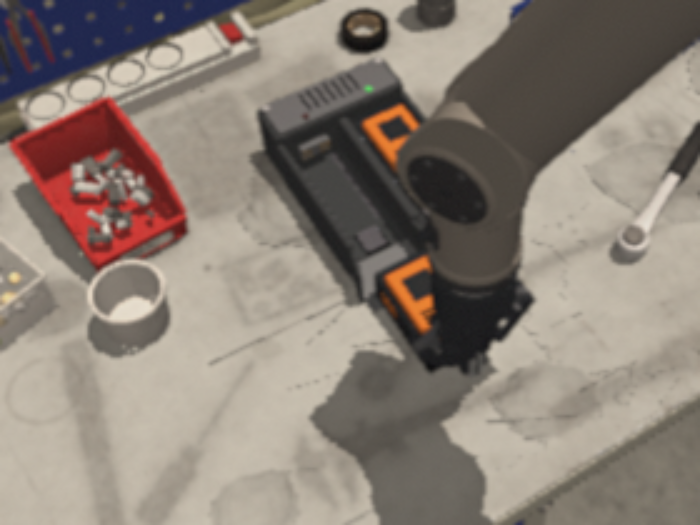

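Converted, 0.01 m is 1.

```bash
echo '[{"dx":1,"aperture":0},{"dx":1,"aperture":0},{"dx":1,"aperture":0},{"dx":1,"aperture":0},{"dx":1,"aperture":0},{"dx":1,"aperture":0}]' > m.json && python3 nudge.py m.json; echo '[{"dx":1,"aperture":0},{"dx":1,"aperture":0},{"dx":1,"aperture":0},{"dx":1,"aperture":0},{"dx":1,"aperture":0}]' > m.json && python3 nudge.py m.json; python3 see.py w9
python3 - <<'E'
from h import *
im=cv2.imread("pics/w9.png");T=np.load("pics/w9.npy");c=cam("wrist",T)
for k in orange(im,500)[:2]:
    W=plane(c,k.reshape(-1,2),.064);print(cv2.minAreaRect(np.float32(W[:,:2]*1000)),W.max(0)*1000)
E
```

```text
t: 12.15
eef_pos: [0.4906, 0.0539, 0.0284]
tool_rot: [0.0, 1.0, -0.01, -0.001]
contact_force: [-4.9, -0.0, 1.1]
gripper_width: 0.004
grasp_force: 2.2
t: 12.65
eef_pos: [0.5402, 0.0531, 0.0281]
tool_rot: [0.0, 1.0, -0.01, -0.002]
contact_force: [-13.2, 0.7, 10.5]
gripper_width: 0.0
grasp_force: 6.6
12.7 [[ 9.998e-01 -2.020e-02 -3.900e-03  5.402e-01]
 [-2.020e-02 -9.998e-01 -8.000e-04  5.310e-02]
 [-3.800e-03  9.000e-04 -1.000e+00  2.810e-02]
 [ 0.000e+00  0.000e+00  0.000e+00  1.000e+00]]
((603.250732421875, 51.37809371948242), (54.721107482910156, 84.8574447631836), 88.85626220703125) [646.07282875  77.97508689  64.        ]
```

Converted, 0.01 m is 1.

```bash
echo '[{"dx":1,"aperture":0},{"dx":1,"aperture":0},{"dx":1,"aperture":0},{"dx":1,"aperture":0},{"dx":1,"aperture":0},{"dx":1,"aperture":0}]' > m.json && python3 nudge.py m.json; echo '[{"dx":0.8,"aperture":0},{"dx":0.7,"aperture":0},{"dx":0.5,"aperture":0},{"dx":0.5,"aperture":0},{"aperture":0}]' > m.json && python3 nudge.py m.json
```

```text
t: 13.3
eef_pos: [0.602, 0.052, 0.0284]
tool_rot: [0.0, 1.0, -0.01, -0.0]
contact_force: [-4.6, -0.9, 3.2]
gripper_width: 0.003
grasp_force: 2.3
t: 13.8
eef_pos: [0.6272, 0.0515, 0.0283]
tool_rot: [-0.0, 1.0, -0.01, 0.001]
contact_force: [-0.4, -0.3, -0.0]
gripper_width: 0.003
grasp_force: 0.7
```

```bash
for i in 1; do echo '[{"dx":0.2,"aperture":0},{"dx":0.2,"aperture":0}]' > m.json && python3 nudge.py m.json | sed -n '2p;4p'; echo '[{"dx":0.2,"aperture":0},{"aperture":0}]' > m.json && python3 nudge.py m.json| sed -n '2p;4p'; echo '[{"dx":0.2,"aperture":0},{"aperture":0}]' > m.json && python3 nudge.py m.json| sed -n '2p;4p'; done
```

```text
eef_pos: [0.6279, 0.0515, 0.028]
contact_force: [-11.6, 1.1, 7.8]
eef_pos: [0.6297, 0.0516, 0.028]
contact_force: [-10.8, 0.1, 7.7]
eef_pos: [0.631, 0.0516, 0.0279]
contact_force: [-12.5, 1.1, 9.0]
```

```bash
echo '[{"dx":0.2,"aperture":0},{"aperture":0}]' > m.json && python3 nudge.py m.json | sed -n '2p;4p'; echo '[{"dx":0.2,"aperture":0},{"aperture":0}]' > m.json && python3 nudge.py m.json| sed -n '2p;4p'; echo '[{"dx":0.2,"aperture":0},{"aperture":0}]' > m.json && python3 nudge.py m.json| sed -n '2p;4p'
```

```text
eef_pos: [0.6324, 0.0515, 0.0279]
contact_force: [-13.4, 0.5, 9.6]
eef_pos: [0.6337, 0.0515, 0.0277]
contact_force: [-16.4, 0.4, 11.6]
eef_pos: [0.6336, 0.0515, 0.0273]
contact_force: [-20.6, 0.3, 14.6]
```

Converted, 0.002 m is 0.2.

```bash
echo '[{"dx":0.2,"aperture":0},{"aperture":0}]' > m.json && python3 nudge.py m.json| sed -n '2p;4p'; echo '[{"dx":-1,"aperture":0},{"dx":-2,"aperture":0},{"dx":-3,"dz":-1,"aperture":0},{"dz":-4,"aperture":0},{"dz":-4,"aperture":0},{"dz":-4,"aperture":0},{"dz":-4,"aperture":0},{"aperture":0},{"aperture":0}]' > m.json && python3 nudge.py m.json; python3 see.py w10
python3 - <<'E'
from h import *
im=cv2.imread("pics/w10.png");T=np.load("pics/w10.npy");c=cam("wrist",T)
for k in orange(im,500)[:2]:
    W=plane(c,k.reshape(-1,2),.063);print(cv2.minAreaRect(np.float32(W[:,:2]*1000)))
cv2.imwrite("pics/c10.png",cv2.resize(im[0:300,100:500],None,fx=2,fy=2,interpolation=cv2.INTER_CUBIC))
E
```

```text
eef_pos: [0.6336, 0.0515, 0.0272]
contact_force: [-26.2, 0.1, 18.3]
t: 16.1
eef_pos: [0.5837, 0.0524, 0.1997]
tool_rot: [-0.0, 1.0, -0.01, 0.002]
contact_force: [0.5, -0.9, 0.4]
gripper_width: -0.0
grasp_force: 0.0
16.15 [[ 9.998e-01 -2.050e-02  4.600e-03  5.837e-01]
 [-2.050e-02 -9.998e-01  3.000e-04  5.240e-02]
 [ 4.500e-03 -4.000e-04 -1.000e+00  1.997e-01]
 [ 0.000e+00  0.000e+00  0.000e+00  1.000e+00]]
((691.6788330078125, -27.880861282348633), (51.66425323486328, 89.25236511230469), 88.87382507324219)
((691.4512939453125, 49.712249755859375), (51.34754180908203, 88.8677749633789), 88.8709945678711)
```

View pics/c10.png

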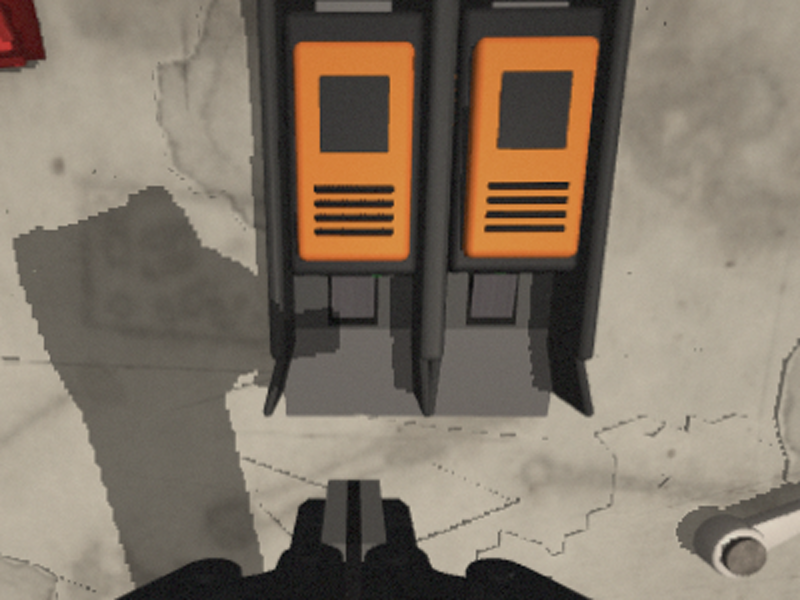

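Units first: shifts go in cm and turns go in units of 0.2 rad. So 0.04 m is 4, 0.02 m is 2.

```bash
echo '[{"dz":4,"aperture":0},{"dz":4,"aperture":0},{"dz":4,"aperture":0},{"dz":4,"aperture":0},{"dx":2,"dz":1,"aperture":0},{"dx":1,"aperture":0},{"dx":1,"aperture":0},{"aperture":0},{"aperture":0}]' > m.json && python3 nudge.py m.json | sed -n '2p;4p'; echo '[{"dx":0.2,"aperture":0},{"aperture":0}]' > m.json && python3 nudge.py m.json| sed -n '2p;4p'; echo '[{"dx":0.2,"aperture":0},{"aperture":0}]' > m.json && python3 nudge.py m.json| sed -n '2p;4p';  echo '[{"dx":0.2,"aperture":0},{"aperture":0}]' > m.json && python3 nudge.py m.json| sed -n '2p;4p'
```

```text
eef_pos: [0.6227, 0.0517, 0.0292]
contact_force: [-0.5, -0.6, 1.4]
eef_pos: [0.6243, 0.0515, 0.029]
contact_force: [0.5, -0.3, 0.2]
eef_pos: [0.6264, 0.0515, 0.0285]
contact_force: [-0.4, -0.1, -0.8]
eef_pos: [0.6285, 0.0515, 0.0283]
contact_force: [0.3, 0.4, 0.3]
```

```bash
echo '[{"dx":0.1,"aperture":0},{"aperture":0}]' > m.json && python3 nudge.py m.json| sed -n '2p;4p'; echo '[{"dx":0.1,"aperture":0},{"aperture":0}]' > m.json && python3 nudge.py m.json| sed -n '2p;4p';  echo '[{"dx":0.1,"aperture":0},{"aperture":0}]' > m.json && python3 nudge.py m.json| sed -n '2p;4p'; echo '[{"dx":0.1,"aperture":0},{"aperture":0}]' > m.json && python3 nudge.py m.json| sed -n '2p;4p'
```

```text
eef_pos: [0.6292, 0.0514, 0.0282]
contact_force: [-0.4, 0.8, -0.2]
eef_pos: [0.6291, 0.0514, 0.0281]
contact_force: [-3.3, -0.0, 3.7]
eef_pos: [0.6292, 0.0514, 0.028]
contact_force: [-7.0, -0.6, 5.3]
eef_pos: [0.6293, 0.0514, 0.0278]
contact_force: [-10.3, 0.1, 7.4]
```

Converted, -0.04 m is -4, -0.03 m is -3.

```bash
echo '[{"dx":-1,"aperture":0},{"dx":-2,"aperture":0},{"dx":-3,"dz":-1,"aperture":0},{"dz":-4,"aperture":0},{"dz":-4,"aperture":0},{"dz":-4,"aperture":0},{"dz":-4,"aperture":0},{"aperture":0},{"aperture":0}]' > m.json && python3 nudge.py m.json | sed -n '1,4p'; python3 see.py w11
python3 - <<'E'
from h import *
g=cv2.cvtColor(cv2.imread("pics/w11.png"),cv2.COLOR_BGR2GRAY); print(g[142:157,270:284].mean(),g[142:157,340:353].mean())
im=cv2.imread("pics/w11.png");c=cam("wrist",np.load("pics/w11.npy"))
for k in orange(im,500)[:2]:
    print(cv2.minAreaRect(np.float32(plane(c,k.reshape(-1,2),.063)[:,:2]*1000)))
print(bot.hand_in())
E
```

```text
t: 19.35
eef_pos: [0.5731, 0.0526, 0.1994]
tool_rot: [-0.0, 1.0, -0.01, 0.002]
contact_force: [0.3, -0.4, -1.1]
19.4 [[ 9.998e-01 -2.050e-02  3.800e-03  5.731e-01]
 [-2.050e-02 -9.998e-01  2.000e-04  5.260e-02]
 [ 3.800e-03 -3.000e-04 -1.000e+00  1.994e-01]
 [ 0.000e+00  0.000e+00  0.000e+00  1.000e+00]]
70.77142857142857 73.58974358974359
((691.6497802734375, -27.863323211669922), (51.67668151855469, 89.36058044433594), 88.83256530761719)
((692.2469482421875, 49.70098114013672), (51.37327194213867, 88.77953338623047), 88.82479858398438)
the job is handed in; nothing more can be done
None
```

The pack is pushed home in the free bay and the job is handed in at about 19 s; hand-in printed no verdict. A touch test put its tail about 86 mm past the ramp's foot, so the catch should be up behind it, though I never saw the catch directly. The charging pack measured in the same place before and after; I did not re-measure the pot, ratchet or screwdriver.

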